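Bolt the scissors box in the craft classroom

ROBOT

A 6-joint arm with a two-finger parallel gripper is mounted at the origin on the work surface. World frame = base frame: x ahead of the robot, y to its left, z up, the work surface at z = 0. Lengths are in mm, angles in rad, forces in N, time in s.
With the tool pointing down it reaches from about 325 to 850 mm from the base axis. Payload 15.5 kg.
Tool frame: the origin (TCP) lies midway between the tips of the shut fingers; the grasp point (between the pads) lies pinch_z behind it (pinch_z is the distance from the TCP to the grasp point, in mm); y points along the fingers, z is the direction in which the jaws open and shut, and the axes are right-handed (so a half turn about y gives the same grasp; the last joint's range is limited). The gripper opens to 91 mm and grips with 3 to 60 N. Pads are 32 mm wide; open, the fingers measure 118 mm over their backs; the gripper's body (76 mm by 178 mm) begins 60 mm behind the grasp point.
Start: joints at [-1.264, 0.494, 1.345, -0, 1.302, -0.096], TCP at [244.423, -575.225, 213.915] pointing down, gripper open.
Joint ranges: [-2.91, 2.91], [-0.82, 2.16], [0.22, 2.67], [-1.22, 4.37], [0.12, 2.79], [-3.08, 3.08]. Speed limits (rad/s): [1.89, 1.89, 2.57, 3.01, 3.01, 3.01].

INTERFACE

Orientations are given as a 3x3 rotation matrix whose columns are the frame's x, y, z axes.
In Python, from station import observe, grab_frame, camera_params, sign_off, pinch_z gives the robot as it stands.
- The arm moves only by the tool send_rows, never from a script. Its argument "series" is a list of rows, each an object of numbers: "dx", "dy", "dz": the shift along the tool's x, y, z scaled (see below); "rx", "ry", "rz": the turn, a rotation vector about the tool's x, y, z scaled (see below); "gripper": the opening, from 0 (shut) to 1 (fully open). In form: [{"dx": .., "dy": .., "dz": .., "rx": .., "ry": .., "rz": .., "gripper": ..}, ...]. A call has 1 to 5 rows; each row shifts and turns the commanded pose from where the row before left it, along the tool's axes as they then stand; what a row does not reach is not made up. The controller multiplies each number of a shift by 0.12 m and each number of a turn by pi rad. A row lasts 1/8 s, in which the tool goes at most 62.5 mm and 10.7 degrees, less where a joint would pass 70% of its speed; a pose out of reach is approached as far as the arm can. A call with a number of a shift or a turn outside -1 to 1 is refused whole. A call with a gripper value outside its range is refused whole. The fingers move at their own pace and stop on an object; the grip force is fixed at half the most. Time passes only in rows, so rows that do not move let the fingers close. It gives the time, the measured TCP pose, the force and the opening at its end, in the units of the state.
- observe(): the state, without advancing time (a new reading comes with each control period).
- grab_frame(name): name is "scene" or "top" or "wrist"; returns the picture (420x560x3 uint8, red, green, blue); there is no depth.
- camera_params(name): a dict with "fovy" (degrees; the focal length in pixels is half the picture's height over the tangent of half this angle, whatever the lens; pixels are square), "cx", "cy" (the principal point, pixels), "view" (4x4, takes a point from world to camera coordinates). Camera axes: x right, y down, z forward; pixel columns grow to the right and rows downward; lengths in mm; the calibration is good to about 2 mm. A picture is of the moment at which its call begins: read the wrist's pose just before it. camera_params takes no time and is no camera call; for the wrist camera it gives the pose at the moment of the call.
- sign_off(): hands the job in, once; it reports no verdict.
The state is a dict: "time_s": time; "joints": joint angles; "dq": joint speeds; "joint_torque": joint torques, N m; "eef_pos": TCP position; "tcp_rot": TCP orientation; "force": force on the tool from outside, world axes, zero at the start; "moment": the same for the moment, N m; "gripper_width": finger opening in mm.
Only numpy, scipy, OpenCV 4.12 (cv2) and the standard library are available. Lean on these libraries where they do the work, as an engineer would, in place of code of your own. Each camera call takes 0.05 s, during which the arm holds its last target.

TASK

Lock the scissors box before the break: press the red spring catch down with one fingertip and, keeping it held down, push the bolt's blue handle with the other fingertip until the bolt is fully home in the black keeper; then let the catch spring back up and take the hand away. Only press and push: do not pinch the handle, and leave the glue stick, tape roll, pencil cup and scissors where they are.

Things in the scene. Friction and masses are not known exactly. Their poses are not given: they have to be found in the camera images.
- box: Wooden scissors box fixed to the table, 260 (its x) x 280 (its y) mm, flat top 100 mm above the table. Origin: centre of its underside; z up; the bolt slides along the box's +y to lock. A grey plate 3 mm thick, 136 mm in x (centred), from y = -124 to +76 mm, lies on the top and carries catch and bolt side by side. The box is turned differently each time.
- catch_slide (a joint): Red spring catch pressed down, in m: 0 up (rest), 0.009 fully down (stop). It sinks straight down; the spring resists with 2.7 N at first, 6.8 N fully down. Its teeth block the bolt, all along its travel, unless it is pressed at least 6.5 mm. Let go, it springs up, if no tooth lies under the bolt's arm. With the bolt home, the risen catch locks it.
- catch_top (a point): Centre of the red catch's flat top, a plate 40 mm (box x) by 120 mm (box y), long side along the bolt; moves with the catch. At rest 134 mm above the table, 125 mm when fully down, at x = -34, y = -20 mm in the box's frame. Its axes are the box's. Long enough for a fingertip to slide along it while pressing.
- catch: The red catch as a body; its origin is the box's origin, sinking with the catch (see catch_top).
- bolt_slide (a joint): Bolt slid towards the keeper, in m: 0 drawn back, 0.045 fully home (stop). Starts at 0 to 0.004. About 2 N of friction; stays where it is left. While the catch is up it has only a few mm of play. The bolt is a round steel bar of 12 mm along box y, under the handle, its top 118 mm above the table; it runs in two steel guides reaching 121 mm.
- handle_push (a point): Middle of the face of the blue handle to be pushed (it looks to the box's -y, away from the keeper); moves with the bolt. Axes as the box's: push along +y. At x = +34, y = -35 mm (bolt drawn back) in the box's frame, 137 mm above the table; 68 mm in box x from the catch's middle line. The face is 32 mm wide (box x), 114 to 150 mm above the table; the rear guide is 54 mm behind it.
- keeper (a point): Centre of the mouth of the black keeper block that receives the bolt, 112 mm above the table, on the box's fixed end strip.
- glue_stick: Bystander: yellow glue stick, white cap, 28 mm diameter, 70 mm tall, standing loose on the box's top on the robot's side. Origin: centre of its foot.
- tape_roll: Bystander: green tape roll, 50 mm outside diameter, 18 mm high, lying loose on the box's top on the far side. Origin: centre of its underside.
- pencil_cup: Bystander: orange cup, 72 mm diameter, 95 mm tall, pencils reaching 175 mm, loose on the table at one side of the box. Origin: centre of its foot.
- scissors: Bystander: scissors with black rings, about 170 mm long, 9 mm thick, lying loose on the table at the other side of the box. Origin: near the rivet, on the table; x towards the blade tips.
- bolt: The bolt with its blue handle as a body; its origin is the box's origin plus the slide. The handle is an upright tab 12 mm thick (box y): its rear half (bolt_c1), with the face to push, is 150 mm above the table at the top, its front half (bolt_c2) 140 mm.

How it is judged (in metres and radians):
On the way, in this order (a step that is already met when the one before it is completed fails the run):
1. the catch is pressed down by a fingertip while the bolt is still drawn back (value of joint catch_slide above 0.006 m and contact force between the fingers and catch above 1 N and value of joint bolt_slide below 0.012 m), for 0.1 s.
2. the bolt is half-way, pushed by a finger on its handle, with the catch still held down by a finger (value of joint bolt_slide between 0.022 and 0.04 m and value of joint catch_slide above 0.006 m and contact force between the fingers and catch above 1 N and contact force between the fingers and bolt_c1 above 0.3 N), for 0.05 s.
3. the bolt is home with the catch still held down (value of joint bolt_slide above 0.042 m and value of joint catch_slide above 0.006 m and contact force between the fingers and catch above 1 N), for 0.1 s.
At the end, for the whole second after the job is handed in: The bolt is slid home (at least 41.5 of 45 mm), the catch has sprung back up (within 2 mm of its rest), and the glue stick, tape roll, pencil cup and scissors are within 20 mm of where they stood (value of joint bolt_slide above 0.0415 m and value of joint catch_slide below 0.002 m and distance of each of glue_stick, tape_roll, pencil_cup, scissors from where it was at the start of the episode below 0.02 m); the robot touches nothing.
It fails at once if the handle is pinched: fingers press its front and its rear at once, over 3 N each (contact force between the fingers and bolt_c1 above 3 N and contact force between the fingers and bolt_c2 above 3 N).
It fails at once if a bystander is moved or lifted by more than 20 mm (distance of any of glue_stick, tape_roll, pencil_cup, scissors from where it was at the start of the episode above 0.02 m).
It also fails if it takes over 35 s, if anything falls off the work surface, if the arm or the gripper's body presses on something with over 40 N, if the wrist force passes 120 N, or if a joint passes its speed limit or range.

## Working session

There is one attempt and no reset: what is moved stays moved. The work goes in short steps, Python scripts to look and compute and a tool call to move; the robot and the scene stay as the last step left them, time stands still between calls to the robot, and variables do not carry over. Pictures are saved under pics/ and viewed, and the job is handed in when it is done.

Besides the shell and the picture viewer there is one more tool, called after "Request:" as a command line: name --argument value ..., lists and objects as JSON in quotes. send_rows: Moves the arm, as the interface text tells. Shifts and turns lie within -1 to 1; 1 stands for 0.12 m of shift or pi rad of turn. Its arguments: {"type":"object","properties":{"series":{"type":"array"}},"required":["series"]}

```bash
mkdir -p pics; ls; python3 - <<'E'
from station import *
import cv2,numpy as np
np.set_printoptions(precision=4,suppress=True)
s=observe()
for k,v in s.items(): print(k,np.array(v))
print(pinch_z() if callable(pinch_z) else pinch_z)
for n in("scene","top"):
    p=camera_params(n);print(n,p)
    cv2.imwrite(f"pics/{n}0.png",cv2.cvtColor(grab_frame(n),cv2.COLOR_RGB2BGR))
E
```

```text
pics
time_s 0.0
joints [-1.2645  0.4942  1.3461 -0.      1.3025 -0.0955]
dq [ 0.0015  0.0016 -0.0009  0.0009 -0.0008  0.0007]
joint_torque [ -0.0017 -87.8837 -38.1863   0.0705   0.0532  -0.0001]
eef_pos [ 244.3191 -574.856   213.3352]
tcp_rot [[-0.9204 -0.0004  0.3911]
 [-0.3911  0.0012 -0.9204]
 [-0.0001 -1.     -0.0012]]
force [-0.3343 -0.515   0.1344]
moment [-0.0039  0.0315 -0.0189]
gripper_width 91.68801237527563
18.8
scene {'fovy': 49.89856565713094, 'cx': 278.72760945880214, 'cy': 208.7684645908853, 'view': array([[  -0.349 ,    0.9371,   -0.0088,  206.4123],
       [   0.6302,    0.2278,   -0.7423, -280.1861],
       [  -0.6935,   -0.2646,   -0.6701, 1570.276 ],
       [   0.    ,    0.    ,    0.    ,    1.    ]])}
top {'fovy': 55.93055795364903, 'cx': 272.40015565944526, 'cy': 207.98298592471247, 'view': array([[  -0.0176,   -0.9998,   -0.0071,   22.2039],
       [  -0.998 ,    0.018 ,   -0.0598,  577.0848],
       [   0.0599,    0.006 ,   -0.9982, 1109.0802],
       [   0.    ,    0.    ,    0.    ,    1.    ]])}
```

View pics/scene0.png

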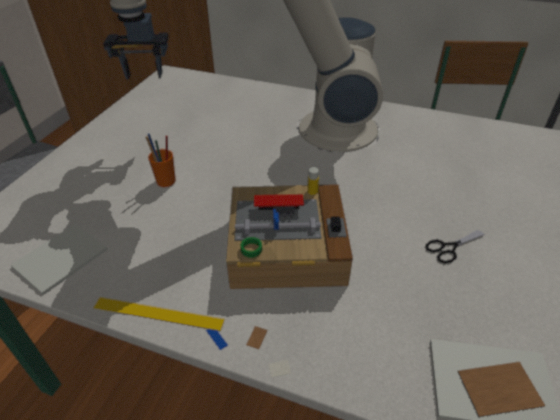

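View pics/top0.png

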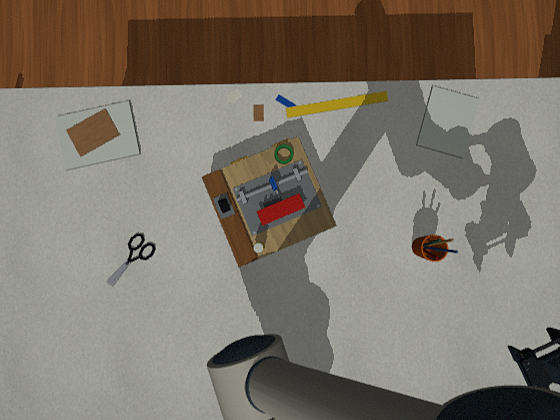

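The box sits around (270,200) in the top view, with the keeper to the left, the red catch at about (281,209), the glue stick at (258,247) on the robot's side and the tape at (284,153) on the far side. Next I'll measure these.

```bash
cat > h.py <<'E'
from station import *
import cv2,numpy as np
np.set_printoptions(precision=3,suppress=True)
def ray(n,uv,z,p=None):
    p=p or camera_params(n);f=210/np.tan(np.radians(p['fovy']/2))
    V=np.array(p['view']);R=V[:3,:3];c=-R.T@V[:3,3]
    d=R.T@np.array([(uv[0]-p['cx'])/f,(uv[1]-p['cy'])/f,1.])
    return c+d*(z-c[2])/d[2]
def proj(n,P,p=None):
    p=p or camera_params(n);f=210/np.tan(np.radians(p['fovy']/2))
    V=np.array(p['view']);q=V[:3,:3]@np.array(P)+V[:3,3]
    return np.array([p['cx']+f*q[0]/q[2],p['cy']+f*q[1]/q[2]])
def biggest(m):
    c,_=cv2.findContours(m.astype(np.uint8),cv2.RETR_EXTERNAL,cv2.CHAIN_APPROX_NONE)
    return max(c,key=cv2.contourArea)
E
python3 - <<'E'
from h import *
im=cv2.imread('pics/top0.png');hsv=cv2.cvtColor(im,cv2.COLOR_BGR2HSV);H,S,V=cv2.split(hsv)
for nm,m,z in(("red",((H<6)|(H>174))&(S>180)&(V>60),134),("blue",(H>105)&(H<130)&(S>120),150),("green",(H>50)&(H<85)&(S>100),118)):
    mm=m.copy();mm[:130]=0;mm[270:]=0;mm[:,330:]=0
    c=biggest(mm).reshape(-1,2)
    w=np.array([ray("top",q,z)[:2] for q in c],np.float32)
    r=cv2.minAreaRect(w);print(nm,len(c),c.mean(0),r)
cv2.imwrite('pics/z.png',cv2.resize(im[130:280,190:350],None,fx=4.5,fy=4.5,interpolation=cv2.INTER_CUBIC)[:600])
sc=cv2.imread('pics/scene0.png')
cv2.imwrite('pics/zs.png',cv2.resize(sc[160:295,215:365],None,fx=4.4,fy=4.4,interpolation=cv2.INTER_CUBIC)[:600])
E
```

```text
red 109 [280.275 208.78 ] ((568.1182250976562, -9.26519775390625), (39.42390441894531, 118.79993438720703), 21.732540130615234)
blue 30 [272.833 183.   ] ((632.261962890625, 9.192582130432129), (34.855979919433594, 12.65036392211914), 20.655271530151367)
green 52 [283.481 153.577] ((712.1903686523438, -20.149795532226562), (44.455257415771484, 47.52427673339844), 88.90430450439453)
```

View pics/z.png

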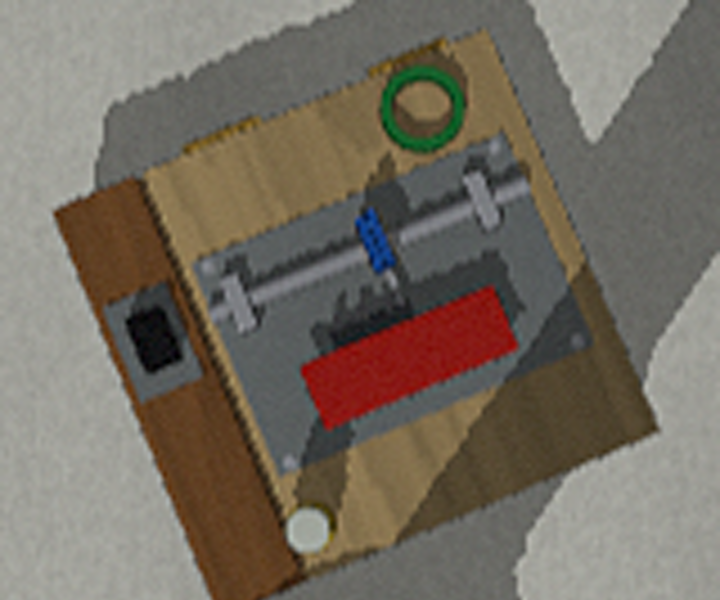

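View pics/zs.png

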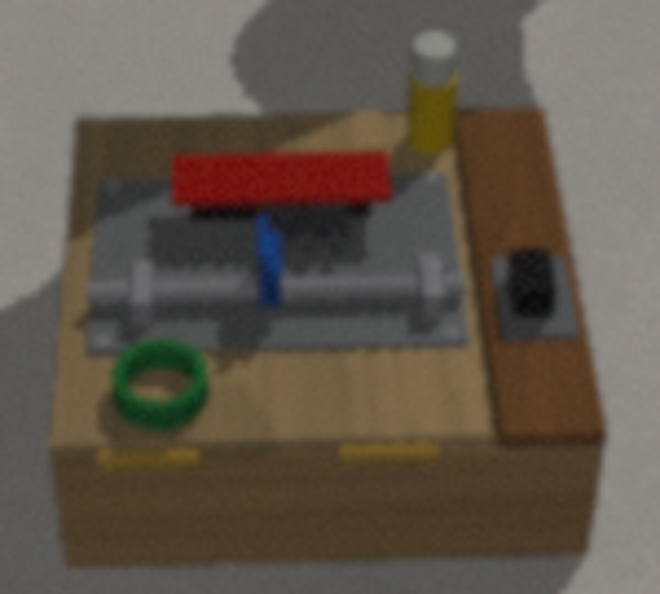

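Request:
send_rows --series '[{"dy":-0.2,"ry":-0.055,"gripper":0.6},{"dy":-0.2,"ry":-0.055,"gripper":0.6},{"ry":-0.055,"gripper":0.6},{"ry":-0.055,"gripper":0.6},{"ry":-0.055,"gripper":0.6}]'

```text
$.series[0]: bad value
```

Request:
send_rows --series '[{"ry":-0.055,"gripper":0.6},{"ry":-0.055,"gripper":0.6},{"ry":-0.055,"gripper":0.6},{"ry":-0.053,"gripper":0.6},{"gripper":0.6}]'

```text
$.series[0]: bad value
```

```bash
cat >> h.py <<'E'
A=np.radians(21.73);BX=np.array([np.cos(A),np.sin(A),0]);BY=np.array([-np.sin(A),np.cos(A),0])
C=np.array([568.12,-9.27,0]);O=C+34*BX+20*BY
def need(T):
    s=observe();R=np.array(s['tcp_rot']);p=np.array(s['eef_pos'])
    Rt=np.c_[-BY,[0,0,-1],BX]
    rv=cv2.Rodrigues(R.T@Rt)[0].ravel()
    d=R.T@(np.array(T)-p)
    print('t',s['time_s'],'pos',p,'w',s['gripper_width'],'F',np.array(s['force']))
    print('box',(p-O)@BX,(p-O)@BY,'shift units',d/120,'mm',d,'rot units',rv/np.pi,'q',np.array(s['joints']))
E
python3 - <<'E'
from h import *
print(O)
need(O+0*BX-57*BY+[0,0,250])
for n,uv,z in(("glue",(258,247),170),("tape",(283.5,153.5),118),("cup",(428,243),100)):
    w=ray("top",uv,z);w[2]=0;print(n,w,(w-O)@BX,(w-O)@BY)
E
```

```text
[592.299  21.897   0.   ]
t 0.1 pos [ 244.318 -574.901  213.405] w 91.45524692610961 F [ 0.141 -0.421 -0.114]
box -544.2077387625158 -425.554807428782 shift units [-4.603 -0.301 -2.969] mm [-552.384  -36.154 -356.229] rot units [ 0.    -0.493 -0.   ] q [-1.265  0.494  1.346  0.     1.302 -0.096]
glue [473.206  47.947   0.   ] -100.98580546159306 68.29176999636734
tape [713.478 -20.177   0.   ] 96.99092127347247 -83.94817574297457
cup [ 473.296 -394.155    0.   ] -264.5830486951813 -342.4276407143023
```

Request:
send_rows --series '[{"dx":0,"dy":-0.2,"dz":0,"rx":0,"ry":-0.055,"rz":0,"gripper":0.6},{"dx":0,"dy":-0.2,"dz":0,"rx":0,"ry":-0.055,"rz":0,"gripper":0.6},{"dx":0,"dy":0,"dz":0,"rx":0,"ry":-0.055,"rz":0,"gripper":0.6},{"dx":0,"dy":0,"dz":0,"rx":0,"ry":-0.055,"rz":0,"gripper":0.6},{"dx":0,"dy":0,"dz":0,"rx":0,"ry":-0.055,"rz":0,"gripper":0.6}]'

```text
time_s: 0.72
eef_pos: [244.4, -575.0, 261.6]
tcp_rot: [[-0.295, -0.0, 0.956], [-0.956, 0.001, -0.295], [-0.001, -1.0, -0.0]]
force: [-0.0, -0.7, -0.0]
gripper_width: 54.8
```

Request:
send_rows --series '[{"dx":0,"dy":0,"dz":0,"rx":0,"ry":-0.055,"rz":0,"gripper":0.6},{"dx":0,"dy":0,"dz":0,"rx":0,"ry":-0.055,"rz":0,"gripper":0.6},{"dx":0,"dy":0,"dz":0,"rx":0,"ry":-0.055,"rz":0,"gripper":0.6},{"dx":0,"dy":0,"dz":0,"rx":0,"ry":-0.053,"rz":0,"gripper":0.6},{"dx":0,"dy":0,"dz":0,"rx":0,"ry":0,"rz":0,"gripper":0.6}]'

```text
time_s: 1.35
eef_pos: [244.4, -575.0, 261.6]
tcp_rot: [[0.37, -0.0, 0.929], [-0.929, 0.001, 0.37], [-0.001, -1.0, 0.0]]
force: [-0.5, 0.3, -0.5]
gripper_width: 54.3
```

```bash
python3 - <<'E'
from h import *
need(O+0*BX-57*BY+[0,0,250])
E
```

```text
t 1.35 pos [ 244.362 -575.045  261.603] w 54.2566225866413 F [-0.545  0.278 -0.467]
box -544.2202549133657 -425.7045961398398 shift units [-3.074  0.099  4.534] mm [-368.833   11.88   544.127] rot units [-0. -0. -0.] q [-1.265  0.454  1.279 -0.     1.409 -1.644]
```

Request:
send_rows --series '[{"dx":-0.2,"dy":0,"dz":0.3,"rx":0,"ry":0,"rz":0,"gripper":0.6},{"dx":-0.2,"dy":0,"dz":0.3,"rx":0,"ry":0,"rz":0,"gripper":0.6},{"dx":-0.2,"dy":0,"dz":0.3,"rx":0,"ry":0,"rz":0,"gripper":0.6},{"dx":-0.2,"dy":0,"dz":0.3,"rx":0,"ry":0,"rz":0,"gripper":0.6},{"dx":-0.2,"dy":0,"dz":0.3,"rx":0,"ry":0,"rz":0,"gripper":0.6}]'

```text
time_s: 1.98
eef_pos: [367.7, -395.8, 261.9]
tcp_rot: [[0.366, -0.0, 0.931], [-0.931, 0.0, 0.366], [-0.0, -1.0, 0.0]]
force: [-0.1, -1.0, 0.1]
gripper_width: 54.9
```

Request:
send_rows --series '[{"dx":-0.2,"dy":0,"dz":0.3,"rx":0,"ry":0,"rz":0,"gripper":0.6},{"dx":-0.2,"dy":0,"dz":0.3,"rx":0,"ry":0,"rz":0,"gripper":0.6},{"dx":-0.2,"dy":0,"dz":0.3,"rx":0,"ry":0,"rz":0,"gripper":0.6},{"dx":-0.2,"dy":0,"dz":0.3,"rx":0,"ry":0,"rz":0,"gripper":0.6},{"dx":-0.2,"dy":0,"dz":0.3,"rx":0,"ry":0,"rz":0,"gripper":0.6}]'

```text
time_s: 2.6
eef_pos: [490.4, -217.6, 261.9]
tcp_rot: [[0.366, -0.0, 0.931], [-0.931, 0.0, 0.366], [-0.0, -1.0, -0.0]]
force: [-0.9, -0.2, -0.2]
gripper_width: 54.6
```

Request:
send_rows --series '[{"dx":-0.2,"dy":0,"dz":0.3,"rx":0,"ry":0,"rz":0,"gripper":0.6},{"dx":-0.2,"dy":0,"dz":0.3,"rx":0,"ry":0,"rz":0,"gripper":0.6},{"dx":-0.2,"dy":0,"dz":0.3,"rx":0,"ry":0,"rz":0,"gripper":0.6},{"dx":-0.2,"dy":0,"dz":0.3,"rx":0,"ry":0,"rz":0,"gripper":0.6},{"dx":-0.2,"dy":0,"dz":0.3,"rx":0,"ry":0,"rz":0,"gripper":0.6}]'

```text
time_s: 3.22
eef_pos: [613.1, -39.4, 261.8]
tcp_rot: [[0.366, -0.0, 0.931], [-0.931, 0.0, 0.366], [-0.0, -1.0, -0.0]]
force: [-0.4, 0.3, 0.5]
gripper_width: 54.7
```

```bash
python3 - <<'E'
from h import *
need(O+0*BX-57*BY+[0,0,250])
import pickle
p=camera_params("wrist");im=cv2.cvtColor(grab_frame("wrist"),cv2.COLOR_RGB2BGR)
cv2.imwrite('pics/w1.png',im);pickle.dump(p,open('w1.pkl','wb'))
print(p)
E
```

```text
t 3.225 pos [613.093 -39.376 261.804] w 54.693743159102794 F [-0.428  0.287  0.527]
box -3.36930677880819 -64.61739526656307 shift units [-0.064  0.098  0.028] mm [-7.631 11.804  3.338] rot units [ 0.    -0.001 -0.   ] q [-0.161  0.438  1.306 -0.     1.397 -0.536]
{'fovy': 71.76580277507779, 'cx': 276.9090723857207, 'cy': 215.34424377019943, 'view': array([[   0.93 ,    0.367,   -0.001, -555.662],
       [   0.357,   -0.904,    0.234, -292.299],
       [   0.085,   -0.218,   -0.972,  374.468],
       [   0.   ,    0.   ,    0.   ,    1.   ]])}
```

View pics/w1.png

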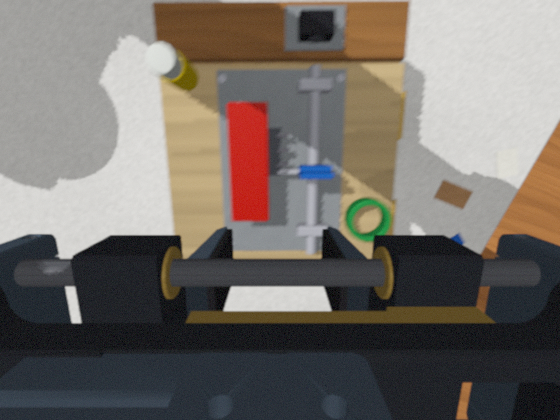

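The wrist view shows the red catch from (228,102) to (268,221) and the blue handle at about (317,172). The fingertips are at about (230,232) and (325,232), and the view lines up with the box.

```bash
python3 - <<'E'
from h import *
import pickle
p=pickle.load(open('w1.pkl','rb'))
im=cv2.imread('pics/w1.png');H,S,V=cv2.split(cv2.cvtColor(im,cv2.COLOR_BGR2HSV))
for nm,m,z in(("red",((H<6)|(H>174))&(S>180)&(V>60),134),("blue",(H>105)&(H<130)&(S>150),150)):
    m=m.copy();m[235:]=0;m[:,350:]=0
    c=biggest(m).reshape(-1,2)
    print(nm,c.min(0),c.max(0))
    w=np.array([ray("wrist",q,z,p)[:2] for q in c],np.float32)
    r=cv2.minAreaRect(w);print(r)
    b=cv2.boxPoints(r)-O[:2];print('box x',b@BX[:2],'box y',b@BY[:2])
z=cv2.resize(im[60:250,200:370],None,fx=3.1,fy=3.1,interpolation=cv2.INTER_CUBIC);cv2.imwrite('pics/w1z.png',z)
pp=[O+x*BX+y*BY+[0,0,h] for x,y,h in((18,-35,150),(50,-35,150),(18,-35,118),(50,-35,118))]
print([proj("wrist",q,p) for q in pp])
E
```

```text
red [228 103] [267 219]
((569.5595703125, -5.872043609619141), (37.41047668457031, 116.08915710449219), 22.335615158081055)
box x [-50.722 -49.495 -12.087 -13.314] box y [ 40.467 -75.616 -75.22   40.863]
blue [300 165] [332 178]
((633.2767944335938, 12.24557876586914), (31.062938690185547, 12.441683769226074), 21.535959243774414)
box x [18.982 18.94  50.003 50.045] box y [-17.863 -30.305 -30.41  -17.968]
[array([298.869, 182.839]), array([331.76 , 182.729]), array([296.708, 179.143]), array([326.335, 179.043])]
```

View pics/w1z.png

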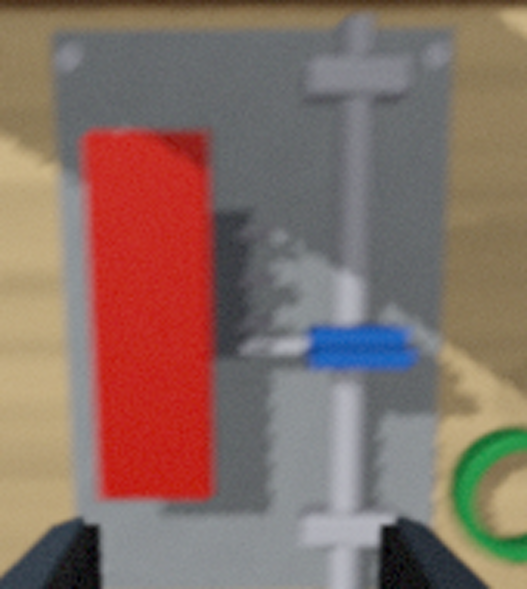

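Request:
send_rows --series '[{"dx":-0.074,"dy":0,"dz":0.039,"rx":0,"ry":-0.001,"rz":0,"gripper":0.6},{"dx":0,"dy":0.3,"dz":0,"rx":0,"ry":0,"rz":0,"gripper":0.6},{"dx":0,"dy":0.3,"dz":0,"rx":0,"ry":0,"rz":0,"gripper":0.6},{"dx":0,"dy":0.3,"dz":0,"rx":0,"ry":0,"rz":0,"gripper":0.6},{"dx":0,"dy":0,"dz":0,"rx":0,"ry":0,"rz":0,"gripper":0.6}]'

```text
time_s: 3.9
eef_pos: [611.4, -31.0, 151.9]
tcp_rot: [[0.371, -0.005, 0.929], [-0.929, 0.001, 0.371], [-0.002, -1.0, -0.004]]
force: [0.7, -0.4, -0.3]
gripper_width: 54.5
```

```bash
sed -i 's/^C=.*/&;O=O+1.3*(BX+BY)/' h.py; python3 - <<'E'
from h import *
need(O-57*BY+[0,0,140])
for n in("wrist","scene"):
    im=cv2.cvtColor(grab_frame(n),cv2.COLOR_RGB2BGR)
    if n=="scene": im=cv2.resize(im[120:290,210:370],None,fx=3.4,fy=3.4,interpolation=cv2.INTER_CUBIC)
    cv2.imwrite(f'pics/{n}2.png',im)
E
```

```text
t 3.9 pos [611.441 -30.953 151.93 ] w 54.45861615785572 F [ 0.677 -0.416 -0.268]
box -3.0855866563610075 -57.48080046687047 shift units [-0.004  0.099  0.026] mm [-0.449 11.917  3.138] rot units [ 0.001  0.    -0.001] q [-0.148  0.541  1.447 -0.     1.159 -0.528]
```

View pics/wrist2.png

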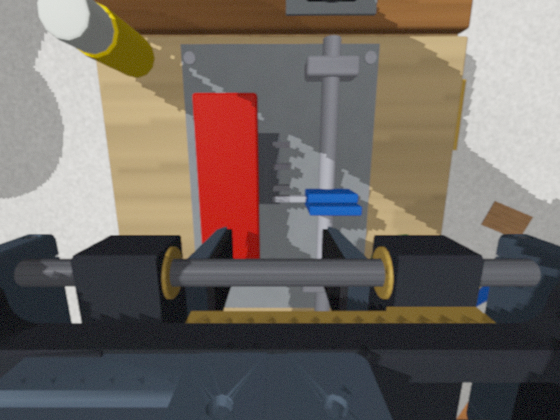

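View pics/scene2.png

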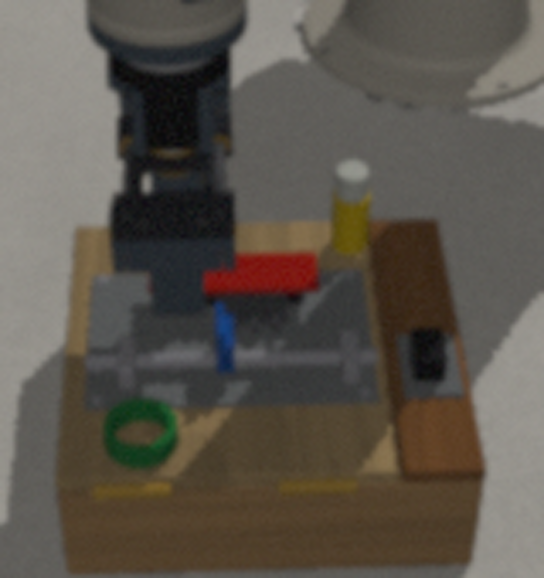

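The catch finger is over the rear part of the red plate. The other finger is behind the blue handle (rear edge about row 215, finger at about row 230) and clear of it. I'll go down in small steps.

Request:
send_rows --series '[{"dx":0,"dy":0,"dz":0.026,"rx":0,"ry":0,"rz":0,"gripper":0.6},{"dx":0,"dy":0.06,"dz":0,"rx":0,"ry":0,"rz":0,"gripper":0.6},{"dx":0,"dy":0.06,"dz":0,"rx":0,"ry":0,"rz":0,"gripper":0.6},{"dx":0,"dy":0,"dz":0,"rx":0,"ry":0,"rz":0,"gripper":0.6},{"dx":0,"dy":0,"dz":0,"rx":0,"ry":0,"rz":0,"gripper":0.6}]'

```text
time_s: 4.62
eef_pos: [616.4, -29.5, 139.5]
tcp_rot: [[0.374, -0.0, 0.928], [-0.928, -0.0, 0.374], [-0.0, -1.0, -0.0]]
force: [1.1, -0.3, -0.2]
gripper_width: 54.7
```

Request:
send_rows --series '[{"dx":0,"dy":0.017,"dz":0,"rx":0,"ry":0,"rz":0,"gripper":0.6},{"dx":0,"dy":0,"dz":0,"rx":0,"ry":0,"rz":0,"gripper":0.6},{"dx":0,"dy":0,"dz":0,"rx":0,"ry":0,"rz":0,"gripper":0.6}]'

```text
time_s: 5.0
eef_pos: [616.5, -29.5, 137.5]
tcp_rot: [[0.374, 0.0, 0.928], [-0.928, 0.0, 0.374], [0.0, -1.0, 0.0]]
force: [0.5, -0.3, 0.3]
gripper_width: 54.6
```

Request:
send_rows --series '[{"dx":0,"dy":0.017,"dz":0,"rx":0,"ry":0,"rz":0,"gripper":0.6},{"dx":0,"dy":0,"dz":0,"rx":0,"ry":0,"rz":0,"gripper":0.6},{"dx":0,"dy":0,"dz":0,"rx":0,"ry":0,"rz":0,"gripper":0.6}]'

```text
time_s: 5.38
eef_pos: [616.4, -29.5, 135.4]
tcp_rot: [[0.374, -0.0, 0.928], [-0.928, 0.0, 0.374], [-0.0, -1.0, -0.0]]
force: [0.7, -1.4, 1.0]
gripper_width: 54.5
```

Request:
send_rows --series '[{"dx":0,"dy":0.025,"dz":-0.015,"rx":0,"ry":0,"rz":0,"gripper":0.6},{"dx":0,"dy":0,"dz":0,"rx":0,"ry":0,"rz":0,"gripper":0.6}]'

```text
time_s: 5.62
eef_pos: [614.9, -30.3, 132.5]
tcp_rot: [[0.374, 0.0, 0.928], [-0.928, -0.0, 0.374], [0.0, -1.0, 0.0]]
force: [1.1, -0.5, 1.9]
gripper_width: 54.5
```

Request:
send_rows --series '[{"dx":0,"dy":0.017,"dz":0,"rx":0,"ry":0,"rz":0,"gripper":0.6},{"dx":0,"dy":0,"dz":0,"rx":0,"ry":0,"rz":0,"gripper":0.6}]'

```text
time_s: 5.88
eef_pos: [614.9, -30.3, 130.4]
tcp_rot: [[0.374, 0.0, 0.928], [-0.928, -0.0, 0.374], [0.0, -1.0, 0.0]]
force: [0.5, -1.0, 4.3]
gripper_width: 54.9
```

```bash
python3 - <<'E'
from h import *
need(O-57*BY+[0,0,126])
E
```

```text
t 5.875 pos [614.873 -30.288 130.417] w 54.86938390975145 F [ 0.524 -0.954  4.345]
box 0.3488128092699803 -58.13371575818941 shift units [-0.009  0.037 -0.003] mm [-1.136  4.417 -0.345] rot units [-0.     0.001  0.   ] q [-0.146  0.568  1.464 -0.     1.109 -0.529]
```

Request:
send_rows --series '[{"dx":0,"dy":0.033,"dz":0,"rx":0,"ry":0,"rz":0,"gripper":0.6},{"dx":0,"dy":0,"dz":0,"rx":0,"ry":0,"rz":0,"gripper":0.6}]'

```text
time_s: 6.12
eef_pos: [614.9, -30.3, 126.3]
tcp_rot: [[0.374, 0.0, 0.928], [-0.928, -0.0, 0.374], [0.0, -1.0, 0.0]]
force: [0.7, -0.7, 6.2]
gripper_width: 55.0
```

Request:
send_rows --series '[{"dx":0,"dy":0.006,"dz":0,"rx":0,"ry":0,"rz":0,"gripper":0.6},{"dx":0,"dy":0,"dz":0,"rx":0,"ry":0,"rz":0,"gripper":0.6}]'

```text
time_s: 6.38
eef_pos: [614.9, -30.3, 125.9]
tcp_rot: [[0.374, 0.0, 0.928], [-0.928, -0.0, 0.374], [0.0, -1.0, 0.0]]
force: [0.2, -1.0, 5.3]
gripper_width: 54.7
```

Request:
send_rows --series '[{"dx":0,"dy":0.006,"dz":0,"rx":0,"ry":0,"rz":0,"gripper":0.6},{"dx":0,"dy":0,"dz":0,"rx":0,"ry":0,"rz":0,"gripper":0.6}]'

```text
time_s: 6.62
eef_pos: [614.9, -30.3, 125.2]
tcp_rot: [[0.374, 0.0, 0.928], [-0.928, -0.0, 0.374], [0.0, -1.0, 0.0]]
force: [1.1, -0.7, 7.4]
gripper_width: 54.7
```

Request:
send_rows --series '[{"dx":0,"dy":0.005,"dz":0,"rx":0,"ry":0,"rz":0,"gripper":0.6},{"dx":0,"dy":0,"dz":0,"rx":0,"ry":0,"rz":0,"gripper":0.6}]'

```text
time_s: 6.88
eef_pos: [615.0, -30.3, 125.1]
tcp_rot: [[0.374, 0.001, 0.928], [-0.928, -0.0, 0.374], [0.001, -1.0, 0.001]]
force: [-0.6, -1.1, 13.7]
gripper_width: 54.6
```

```bash
python3 - <<'E'
from h import *
for i in range(3):
    need(O-57*BY+[0,0,126]);grab_frame("top")
E
```

```text
t 6.875 pos [614.99  -30.34  125.104] w 54.61577342279011 F [-0.599 -1.08  13.725]
box 0.43856199608763624 -58.225900974937325 shift units [-0.01  -0.007 -0.004] mm [-1.227 -0.897 -0.433] rot units [-0.     0.001  0.   ] q [-0.146  0.574  1.47  -0.     1.097 -0.529]
t 6.925 pos [614.969 -30.374 125.09 ] w 54.78194348456787 F [-1.218 -0.622 14.394]
box 0.40636956404556235 -58.24914311383565 shift units [-0.01  -0.008 -0.003] mm [-1.25  -0.911 -0.401] rot units [-0.     0.001  0.   ] q [-0.146  0.574  1.47  -0.     1.097 -0.529]
t 6.975 pos [614.952 -30.342 125.098] w 54.813376523223305 F [-0.735 -0.758 14.272]
box 0.4026240313322528 -58.2134187268411 shift units [-0.01  -0.008 -0.003] mm [-1.214 -0.902 -0.398] rot units [-0.     0.001  0.   ] q [-0.146  0.574  1.47  -0.     1.097 -0.529]
```

Request:
send_rows --series '[{"dx":-0.025,"dy":-0.003,"dz":0,"rx":0,"ry":0,"rz":0,"gripper":0.6},{"dx":-0.025,"dy":0,"dz":0,"rx":0,"ry":0,"rz":0,"gripper":0.6},{"dx":-0.025,"dy":0,"dz":0,"rx":0,"ry":0,"rz":0,"gripper":0.6},{"dx":-0.025,"dy":0,"dz":0,"rx":0,"ry":0,"rz":0,"gripper":0.6},{"dx":-0.025,"dy":0,"dz":0,"rx":0,"ry":0,"rz":0,"gripper":0.6}]'

```text
time_s: 7.65
eef_pos: [610.0, -17.1, 125.3]
tcp_rot: [[0.374, 0.002, 0.928], [-0.928, -0.001, 0.374], [0.002, -1.0, 0.001]]
force: [1.3, -7.6, 7.2]
gripper_width: 55.0
```

```bash
python3 - <<'E'
from h import *
need(O-57*BY+[0,0,126])
cv2.imwrite('pics/w3.png',cv2.cvtColor(grab_frame("wrist"),cv2.COLOR_RGB2BGR))
E
```

```text
t 7.65 pos [609.991 -17.104 125.305] w 54.98062116372561 F [ 1.334 -7.603  7.195]
box 0.695779635871155 -44.07907357494575 shift units [ 0.108 -0.006 -0.006] mm [12.92  -0.67  -0.743] rot units [-0.     0.001  0.001] q [-0.125  0.566  1.485 -0.001  1.088 -0.508]
```

View pics/w3.png

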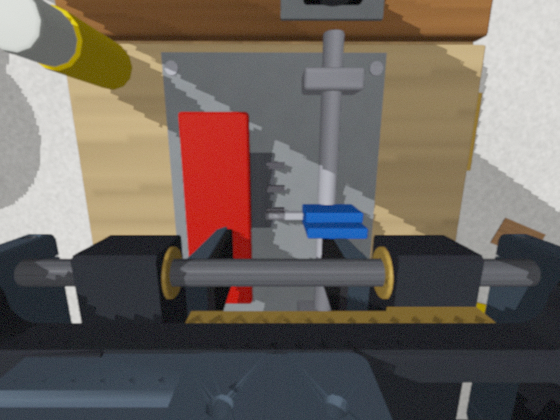

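Request:
send_rows --series '[{"dx":-0.025,"dy":0.001,"dz":0,"rx":0,"ry":0,"rz":0,"gripper":0.6},{"dx":-0.025,"dy":0,"dz":0,"rx":0,"ry":0,"rz":0,"gripper":0.6},{"dx":-0.025,"dy":0,"dz":0,"rx":0,"ry":0,"rz":0,"gripper":0.6},{"dx":-0.025,"dy":0,"dz":0,"rx":0,"ry":0,"rz":0,"gripper":0.6},{"dx":-0.025,"dy":0,"dz":0,"rx":0,"ry":0,"rz":0,"gripper":0.6}]'

```text
time_s: 8.32
eef_pos: [604.5, -3.3, 125.3]
tcp_rot: [[0.374, 0.002, 0.928], [-0.928, -0.002, 0.374], [0.002, -1.0, 0.001]]
force: [2.4, -7.8, 7.9]
gripper_width: 55.1
```

```bash
python3 - <<'E'
from h import *
need(O-6*BY+[0,0,126])
cv2.imwrite('pics/w4.png',cv2.cvtColor(grab_frame("wrist"),cv2.COLOR_RGB2BGR))
E
```

```text
t 8.325 pos [604.465  -3.289 125.273] w 55.1407448502127 F [ 2.364 -7.818  7.928]
box 0.6766051404816661 -29.200247682960345 shift units [-0.193 -0.006 -0.005] mm [-23.201  -0.779  -0.59 ] rot units [-0.     0.001  0.001] q [-0.103  0.559  1.5   -0.001  1.08  -0.486]
```

View pics/w4.png

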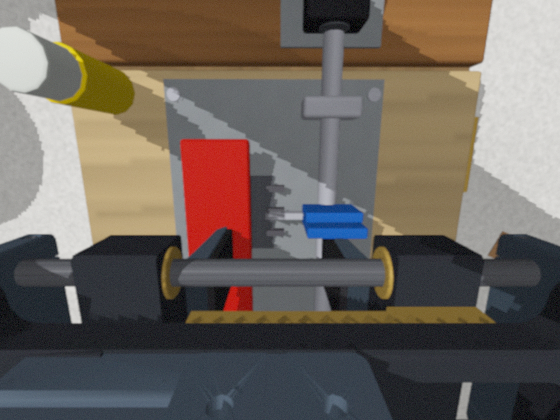

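The handle stays against the finger (rear edge at about row 237) and has moved with it. The red plate is still held down with about 7.9 N. I'll keep pushing.

Request:
send_rows --series '[{"dx":-0.025,"dy":0,"dz":0,"rx":0,"ry":0,"rz":0,"gripper":0.6},{"dx":-0.025,"dy":0,"dz":0,"rx":0,"ry":0,"rz":0,"gripper":0.6},{"dx":-0.025,"dy":0,"dz":0,"rx":0,"ry":0,"rz":0,"gripper":0.6},{"dx":-0.025,"dy":0,"dz":0,"rx":0,"ry":0,"rz":0,"gripper":0.6},{"dx":-0.025,"dy":0,"dz":0,"rx":0,"ry":0,"rz":0,"gripper":0.6}]'

```text
time_s: 9.0
eef_pos: [598.9, 10.7, 125.3]
tcp_rot: [[0.374, 0.002, 0.928], [-0.928, -0.001, 0.374], [0.002, -1.0, 0.001]]
force: [1.6, -6.8, 9.1]
gripper_width: 54.5
```

Request:
send_rows --series '[{"dx":-0.015,"dy":0,"dz":0,"rx":0,"ry":0,"rz":0,"gripper":0.6},{"dx":-0.015,"dy":0,"dz":0,"rx":0,"ry":0,"rz":0,"gripper":0.6}]'

```text
time_s: 9.25
eef_pos: [597.5, 14.0, 125.3]
tcp_rot: [[0.374, 0.002, 0.928], [-0.928, -0.001, 0.374], [0.002, -1.0, 0.001]]
force: [2.8, -7.0, 9.4]
gripper_width: 54.5
```

Request:
send_rows --series '[{"dx":-0.01,"dy":0,"dz":0,"rx":0,"ry":0,"rz":0,"gripper":0.6},{"dx":-0.01,"dy":0,"dz":0,"rx":0,"ry":0,"rz":0,"gripper":0.6}]'

```text
time_s: 9.5
eef_pos: [596.7, 16.2, 125.3]
tcp_rot: [[0.374, 0.002, 0.928], [-0.928, -0.001, 0.374], [0.002, -1.0, 0.001]]
force: [3.2, -9.1, 8.7]
gripper_width: 55.0
```

Request:
send_rows --series '[{"dx":-0.01,"dy":0,"dz":0,"rx":0,"ry":0,"rz":0,"gripper":0.6}]'

```text
time_s: 9.62
eef_pos: [596.4, 16.9, 125.3]
tcp_rot: [[0.374, 0.003, 0.928], [-0.928, -0.002, 0.374], [0.003, -1.0, 0.002]]
force: [4.7, -15.9, 7.7]
gripper_width: 55.0
```

Request:
send_rows --series '[{"dx":-0.006,"dy":0,"dz":0,"rx":0,"ry":0,"rz":0,"gripper":0.6},{"dx":0,"dy":0,"dz":0,"rx":0,"ry":0,"rz":0,"gripper":0.6},{"dx":0,"dy":0,"dz":0,"rx":0,"ry":0,"rz":0,"gripper":0.6}]'

```text
time_s: 10.0
eef_pos: [596.4, 16.9, 125.3]
tcp_rot: [[0.373, 0.003, 0.928], [-0.928, -0.003, 0.373], [0.004, -1.0, 0.002]]
force: [4.6, -16.7, 7.4]
gripper_width: 54.4
```

```bash
python3 - <<'E'
from h import *
need(O-6*BY+[0,0,126])
cv2.imwrite('pics/w5.png',cv2.cvtColor(grab_frame("wrist"),cv2.COLOR_RGB2BGR))
E
```

```text
t 10.0 pos [596.42   16.934 125.337] w 54.404717963775106 F [  4.619 -16.686   7.428]
box 0.6908880745348789 -7.436143948756355 shift units [-0.012 -0.006 -0.006] mm [-1.436 -0.669 -0.685] rot units [-0.001  0.001  0.001] q [-0.07   0.549  1.521 -0.003  1.068 -0.451]
```

View pics/w5.png

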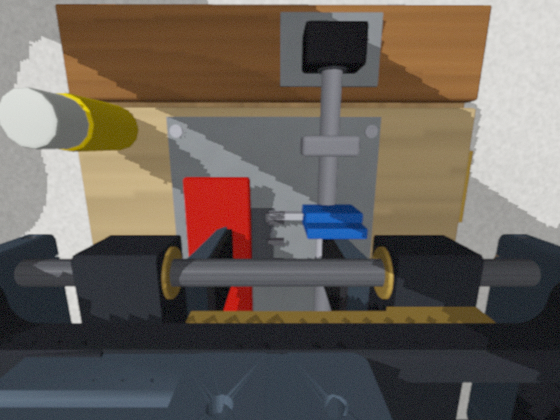

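The bolt is inside the keeper (bar enters at about (330,68)). The push force rose to about 17 N with no more travel, so it's at the stop. Next I'll ease off the handle and lift.

Request:
send_rows --series '[{"dx":0.02,"dy":0,"dz":0,"rx":0,"ry":0,"rz":0,"gripper":0.6},{"dx":0.01,"dy":-0.05,"dz":0,"rx":0,"ry":0,"rz":0,"gripper":0.6},{"dx":0,"dy":-0.1,"dz":0,"rx":0,"ry":0,"rz":0,"gripper":0.6},{"dx":0,"dy":-0.2,"dz":0,"rx":0,"ry":0,"rz":0,"gripper":0.6},{"dx":0,"dy":-0.3,"dz":0,"rx":0,"ry":0,"rz":0,"gripper":0.6}]'

```text
time_s: 10.68
eef_pos: [595.4, 15.6, 202.9]
tcp_rot: [[0.374, -0.002, 0.928], [-0.928, 0.0, 0.374], [-0.001, -1.0, -0.002]]
force: [1.7, -0.1, -0.2]
gripper_width: 54.5
```

Request:
send_rows --series '[{"dx":0.2,"dy":-0.3,"dz":0,"rx":0,"ry":0,"rz":0,"gripper":0.6},{"dx":0.3,"dy":0,"dz":0,"rx":0,"ry":0,"rz":0,"gripper":0.6},{"dx":0.2,"dy":0,"dz":0,"rx":0,"ry":0,"rz":0,"gripper":0.6},{"dx":0,"dy":0,"dz":0,"rx":0,"ry":0,"rz":0,"gripper":0.6}]'

```text
time_s: 11.18
eef_pos: [627.7, -63.7, 238.0]
tcp_rot: [[0.372, -0.001, 0.928], [-0.928, 0.0, 0.372], [-0.001, -1.0, -0.001]]
force: [0.2, 0.4, -0.1]
gripper_width: 54.8
```

```bash
python3 - <<'E'
from h import *
import pickle
need(O-6*BY+[0,0,260])
p=camera_params("wrist");im=cv2.cvtColor(grab_frame("wrist"),cv2.COLOR_RGB2BGR);cv2.imwrite('pics/w6.png',im)
im2=cv2.cvtColor(grab_frame("scene"),cv2.COLOR_RGB2BGR);cv2.imwrite('pics/s6.png',cv2.resize(im2[120:290,210:370],None,fx=3.4,fy=3.4,interpolation=cv2.INTER_CUBIC))
H,S,V=cv2.split(cv2.cvtColor(im,cv2.COLOR_BGR2HSV))
for nm,m,zs in(("red",((H<6)|(H>174))&(S>180)&(V>60),(134,125)),("blue",(H>105)&(H<130)&(S>150),(150,))):
    m=m.copy();m[228:]=0;m[:,350:]=0
    c=biggest(m).reshape(-1,2)
    for z in zs:
        w=np.array([ray("wrist",q,z,p)[:2] for q in c],np.float32)
        r=cv2.minAreaRect(w);b=cv2.boxPoints(r)-O[:2];print(nm,z,r[1],'box x',b@BX[:2],'box y',b@BY[:2])
E
```

```text
t 11.175 pos [627.656 -63.702 237.964] w 54.800331665722034 F [ 0.196  0.383 -0.087]
box -0.14666030850413922 -93.90602211378055 shift units [-0.733 -0.183  0.002] mm [-87.919 -21.984   0.285] rot units [ 0.     0.001 -0.   ] q [-0.196  0.482  1.297 -0.     1.364 -0.577]
red 134 (38.6574821472168, 116.8798828125) box x [-54.831 -54.058 -15.401 -16.174] box y [ 37.867 -79.01  -78.754  38.123]
red 125 (39.92595672607422, 120.71515655517578) box x [-56.626 -55.828 -15.903 -16.701] box y [ 40.064 -80.649 -80.385  40.328]
blue 150 (31.73250961303711, 13.222489356994629) box x [15.206 15.24  46.972 46.938] box y [18.997  5.774  5.856 19.078]
```

View pics/w6.png

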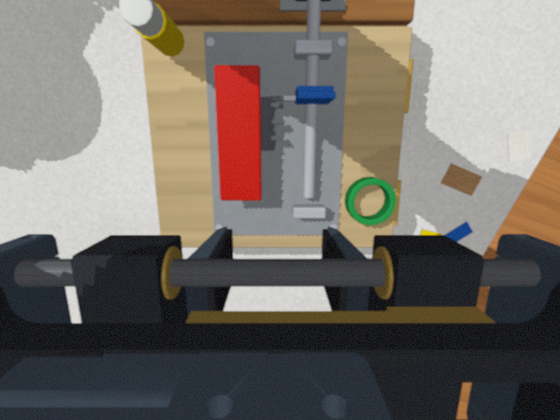

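View pics/s6.png

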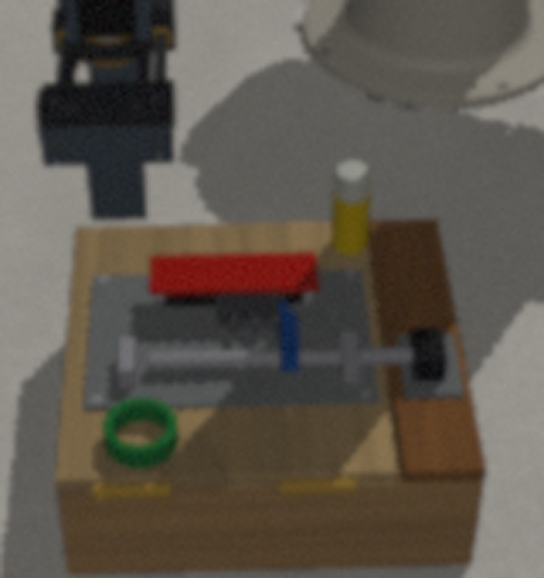

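```bash
python3 - <<'E'
from h import *
p=camera_params("wrist");im=cv2.imread('pics/w6.png')
V=np.array(p['view']);c=-V[:3,:3].T@V[:3,3];print('cam box',(c-O)@BX,(c-O)@BY,c[2])
cv2.imwrite('pics/w6z.png',cv2.resize(im[55:125,205:350],None,fx=5.5,fy=5.5,interpolation=cv2.INTER_CUBIC))
for b in(38,40,42,45):
    print(b,[proj("wrist",O+x*BX+(y+b)*BY+[0,0,h],p) for x,y,h in((34,-35,150),(34,-29,150),(34,-23,140),(34,-35,119))])
# top view, same as the start
t=cv2.cvtColor(grab_frame("top"),cv2.COLOR_RGB2BGR);cv2.imwrite('pics/top6.png',t)
for f in('top0','top6'):
    i=cv2.imread(f'pics/{f}.png');H,S,Vv=cv2.split(cv2.cvtColor(i,cv2.COLOR_BGR2HSV))
    for nm,m,z in(("blue",(H>105)&(H<130)&(S>120),150),("red",((H<6)|(H>174))&(S>180)&(Vv>60),134),("green",(H>50)&(H<85)&(S>100),118)):
        m=m.copy();m[:130]=0;m[270:]=0;m[:,330:]=0
        ys,xs=np.nonzero(cv2.drawContours(np.zeros(m.shape,np.uint8),[biggest(m)],-1,1,-1))
        w=ray("top",(xs.mean(),ys.mean()),z)-O;print(f,nm,len(xs),w@BX,w@BY)
E
```

```text
cam box -0.0460237218867554 -27.43943779577953 408.34835817943684
38 [array([318.036, 108.864]), array([318.303, 101.274]), array([316.977,  95.622]), array([313.569, 112.935])]
40 [array([318.124, 106.344]), array([318.392,  98.725]), array([317.061,  93.147]), array([313.64 , 110.699])]
42 [array([318.213, 103.814]), array([318.482,  96.165]), array([317.146,  90.663]), array([313.711, 108.455])]
45 [array([318.347, 100.   ]), array([318.618,  92.308]), array([317.273,  86.919]), array([313.819, 105.076])]
top0 blue 68 31.205264967246453 -28.126232625345466
top0 red 696 -35.222823680432136 -20.829010042927617
top0 green 281 95.38091386751097 -84.93095870860733
top6 blue 58 31.317116714103005 14.923772755646672
top6 red 366 -36.298953657671895 -40.797851773004936
top6 green 1 -16.96081114329271 335.8108958549163
```

View pics/w6z.png

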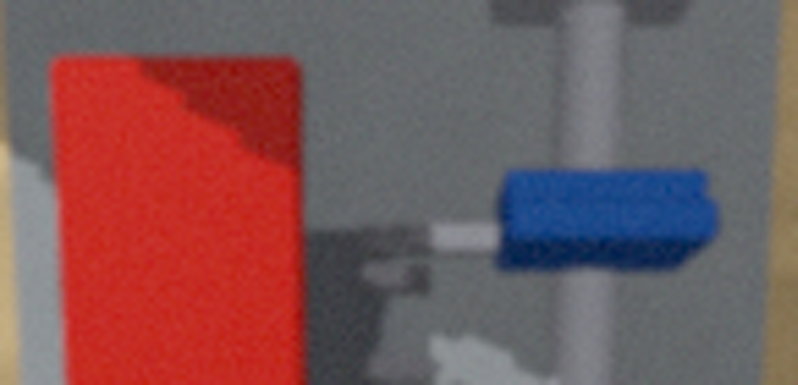

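View pics/top6.png

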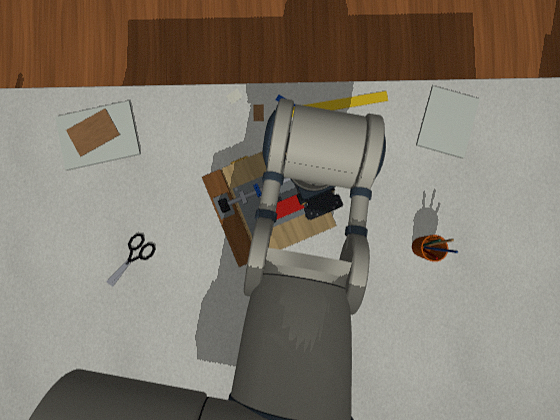

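In the wrist view the handle's edges (rows about 98, 92 and 86) match a slide of about 45 mm. The top view gives 43 mm of travel from a start of about 2 mm. The catch's apparent size matches its rest height. The glue stick, cup, scissors and tape all look unmoved, and the hand is clear, so I'll hand in.

```bash
python3 -c "
from station import *
print(sign_off(),observe()['time_s'])"
```

```text
the job is handed in; nothing more can be done
the job is handed in; nothing more can be done
```

The box looks locked, and I handed the job in at about 11.3 s of the 35 s allowed; no verdict was reported. One fingertip pressed the red catch down to its stop. The other fingertip pushed the blue handle until the bolt stopped, with the push force rising to about 17 N. I then eased off the handle, lifted, and drew the hand away.

**Last checks:**
- **Bolt:** the handle's edges in the wrist view match a slide of about 45 mm. The top view shows 43 mm of travel from a start of about 2 mm. A cruder contour estimate gave about 41 mm, just under the 41.5 mm needed. I put that down to the handle's rear face being counted as part of its top.
- **Catch:** it was held down with about 7–9 N throughout the push. After release its apparent size in the wrist view fits its rest height.
- **Bystanders:** the glue stick, tape roll, pencil cup and scissors look unmoved by eye. I did not measure how far any of them moved, because the arm hid the tape roll in the final top view.
- **Hand:** the fingertips were about 100 mm above the catch, and the force reading was near zero.

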